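Turn the jar warmer down and hold its lid open

TASK

The balm is ready to pour: first slide the jar warmer's heat slider back to the keep-warm line (the one long white line on its scale). Then give the lid a tug before you draw its slide bolt, to learn if it is caught, and if it is, slide the bolt back to free it. Lift the lid to at least 40 degrees and finish while still holding it open there, without knocking over or pushing away the jug, bottle and jars standing around.

Things in the scene. Friction and masses are not known exactly. Their poses are not given: they have to be found in the camera images.
- warmer: fixed bench-top jar warmer with a grey enamel casing and a stainless lid, 280 (x) by 400 (y) by 118 mm high, standing on the bench. Origin: centre of its underside; x points to its back (hinge side), y to its left, z up; its front (-x) faces the robot. A lidded well fills the left part, a black control panel the right part of its flat top (the deck, 118 mm up). Its place and yaw differ each time
- heat_grip (a point): centre of the top face of the heat slider's cap: a bare aluminium block 20 (warmer x) by 24 (warmer y) by 18 mm tall, with its top 20 mm above the deck and 2 mm of air under it, on the black control panel at the right. It slides along the warmer's x with about 1.5 N of friction and stays where it is left; nothing else stands within 40 mm of its track
- heat (a joint): position of the heat slider (m): 0 at the front end of its track (cold), growing towards the back (hotter) to 0.080; it always starts well above the keep-warm line
- heat_mark (a point): the keep-warm line: the one long white line across the scale, crossing the slider's track at heat = 0.020; the point lies on the track, on the deck. The cap's centre belongs over it
- lid (a joint): opening angle of the lid (rad): 0 shut, growing as its front edge rises, to 1.25 at its stop. The lid weighs about 0.65 kg (some 6 N upward at the handle lifts it) and falls shut from any angle when let go. Shut and caught, it still has play: it lifts about 0.017 rad (2.5 mm at the handle) and then stops hard; shut but not caught, it just keeps lifting
- lid_hinge (a point): a point on the lid's hinge axis, which runs along the warmer's y, level, at the back of the lid, 122 mm above the bench; x, y, z axes as the lid's (as the warmer's when it is shut)
- lid_handle (a point): middle of the lid's bar handle: a round level bar 12 mm thick, 104 mm long along the warmer's y, 45 mm above the lid's flat top, on two posts at its ends. With the lid shut the point lies 152 mm in front of the hinge axis and 59 mm above it; it moves with the lid, and the round bar can turn between the fingers as the lid rises
- catch_thumb (a point): middle of the top of the slide bolt's thumb piece: a block 16 (warmer x) by 14 (warmer y) by 18 mm tall, standing on the latch case, the 110 mm wide nose at the middle of the lid's front edge whose top is 22 mm above the deck (thumb piece top 40 mm above the deck). Lid handle bar 86 mm behind it
- catch (a joint): how far the slide bolt is drawn back (m): 0 fully shot, growing as the thumb piece slides to the warmer's right (-y), to 0.026 fully drawn at its stop; about 2.5 N of friction, it stays where it is left and rides with the lid. It may have been left anywhere from 0 to 0.012. The bolt and the keeper on the rim are hidden under the latch case and the keeper is adjustable, so the bolt's position does not tell if the lid is caught; fully drawn it is always free
- jug_mid (a point): centre of a loose glass jug, 110 mm across, 150 mm tall, left of the warmer; leave it standing where it is
- bottle_mid (a point): centre of a loose amber bottle, 60 mm across, 160 mm tall, right of the warmer; leave it standing where it is
- jar_a_mid (a point): centre of a loose black balm jar with lid, 68 mm across, 50 mm tall, in front of the warmer; leave it where it is
- jar_b_mid (a point): centre of another such jar in front of the warmer; leave it where it is

How it is judged:
By the outcome, as a careful person would: the job done as asked, in the order asked, and still so for the second after the job is handed in, while the arm keeps its last pose, push and grip.
It also fails if it takes over 66 s, if anything falls off the work surface, if the arm or the gripper's body presses on something with over 40 N, if the wrist force passes 120 N, or if a joint passes its speed limit or range.

ROBOT

A 6-joint arm with a two-finger parallel gripper is mounted at the origin on the work surface. World frame = base frame: x ahead of the robot, y to its left, z up, the work surface at z = 0. Lengths are in m, angles in rad, forces in N, time in s.
With the tool pointing down it reaches from about 0.325 to 0.775 m from the base axis. Payload 5.5 kg.
Tool frame: the origin (TCP) lies midway between the tips of the shut fingers; the grasp point (between the pads) lies 19 mm behind it; z points along the fingers, y is the line along which they close (so a half turn about z gives the same grasp; the last joint's range is limited). The gripper opens to 85 mm and grips with 20 to 120 N. Pads are 22 mm wide; open, the fingers measure 114 mm over their backs; the gripper's body (76 mm by 85 mm) begins 54 mm behind the grasp point. The pads swing forward as they close: fully open they stand 13 mm farther back than shut.
Start: joints at [-1.215, 0.091, 1.231, -0, 1.82, -0.057], TCP at [0.241, -0.55, 0.231] pointing down, gripper open.
Joint ranges: [-2.87, 2.87], [-0.86, 2.18], [0.17, 2.46], [-1.51, 4.65], [0.06, 2.69], [-2.65, 2.65]. Speed limits (rad/s): [2.57, 2.57, 3.01, 3.14, 3.14, 3.14].

INTERFACE

Orientations are given as a 3x3 rotation matrix whose columns are the frame's x, y, z axes.
In Python, from cell import bot gives the robot as it stands. The module is installed in compiled form; this text tells all that it offers.
- The arm moves only by the tool jog_arm, never from a script. Its argument "targets" is one flat list of numbers, 7 for each row, row after row: the turn, a rotation vector about the tool's x, y, z scaled (see below), then the shift along the tool's x, y, z scaled (see below), then the opening, from 0 (shut) to 1 (fully open). A call has 1 to 12 rows; each row shifts and turns the commanded pose from where the row before left it, along the tool's axes as they then stand; what a row does not reach is not made up. The controller multiplies each number of a shift by 120 mm and each number of a turn by 360 degrees. A row lasts 1/10 s, in which the tool goes at most 50 mm and 8.59 degrees, less where a joint would pass 70% of its speed; a pose out of reach is approached as far as the arm can. A call with a number of a shift or a turn outside -1 to 1 is refused whole. A call with a gripper value outside its range is refused whole. The fingers move at their own pace and stop on an object; the grip force is fixed at half the most. Time passes only in rows, so rows that do not move let the fingers close. It gives the time, the measured TCP pose, the force, the opening and the grip force at its end, in the units of the state.
- bot.observe(): the state, without advancing time (a new reading comes with each control period).
- bot.read_camera(name): name is "scene" or "top"; returns a dict with "image" (384x512x3 uint8, red, green, blue), "fx", "fy", "cx", "cy" (pixels), "k1" (the pictures are not rectified: a ray, as slopes to the right and down, at radius r is drawn at 1 + k1 r^2 times it, then the intrinsics apply), "world_from_camera" (4x4, takes a point from camera to world coordinates). Camera axes: x right, y down, z forward; pixel columns grow to the right and rows downward; lengths in m; the calibration is good to about 2 mm. A picture is of the moment at which its call begins. There is no depth.
- bot.sign_off(): hands the job in; it is judged then, once.
The state is a dict: "time": time; "qpos": joint angles; "dq": joint speeds; "joint_efforts": joint torques, N m; "ee_pos": TCP position; "tcp_rot": TCP orientation; "contact_force": force on the tool from outside, world axes, zero at the start; "torque": the same for the moment, N m; "finger_gap": finger opening in m; "grasp_force": force on a finger pad.
Only numpy, scipy, OpenCV 4.12 (cv2) and the standard library are available. Lean on these libraries where they do the work, as an engineer would, in place of code of your own. Each camera call takes 0.05 s, during which the arm holds its last target. There are 200 camera calls.

## Working session

There is one attempt and no reset: what is moved stays moved. The work goes in short steps, Python scripts to look and compute and a tool call to move; the robot and the scene stay as the last step left them, time stands still between calls to the robot, and variables do not carry over. Pictures are saved under pics/ and viewed, at most 10 in all, crops included, and the job is handed in when it is done.

Besides the shell and the picture viewer there is one more tool, called after "Emit:" by a JSON object that holds its "op" and its "data". jog_arm: Moves the arm, as the interface text tells. Its arguments: {"type":"object","properties":{"targets":{"type":"array","items":{"type":"number"}}},"required":["targets"]}

```bash
mkdir -p pics; cat > h.py <<'E'
import numpy as np, cv2
from cell import bot
def K(c): return np.array([[c['fx'],0,c['cx']],[0,c['fy'],c['cy']],[0,0,1.]]), np.array([c['k1'],0,0,0.])
def onplane(c,uv,z):
    k,d=K(c); p=cv2.undistortPoints(np.array(uv,float).reshape(-1,1,2),k,d)[:,0]
    T=np.array(c['world_from_camera']); r=np.c_[p,np.ones(len(p))]@T[:3,:3].T; o=T[:3,3]
    return o+r*((z-o[2])/r[:,2])[:,None]
def proj(c,P):
    k,d=K(c); T=np.linalg.inv(np.array(c['world_from_camera']))
    return cv2.projectPoints(np.array(P,float).reshape(-1,3),cv2.Rodrigues(T[:3,:3])[0],T[:3,3],k,d)[0][:,0]
def save(c,n,s=1.5,crop=None):
    im=c['image'][:,:,::-1]
    if crop: a,b,e,f=crop; im=im[b:f,a:e]
    cv2.imwrite('pics/'+n,cv2.resize(im,None,fx=s,fy=s,interpolation=cv2.INTER_CUBIC))
E
python3 - <<'E'
from h import *
import pickle
D={}
for n in('scene','top'):
    c=bot.read_camera(n); D[n]=c; save(c,n+'0.png'); print(n,np.round(c['world_from_camera'],3).tolist(),c['fx'],c['k1'])
pickle.dump(D,open('d0.pkl','wb'))
s=bot.observe(); print(s)
E
```

```text
scene [[0.873, 0.414, -0.257, 0.784], [0.487, -0.753, 0.442, -0.374], [-0.011, -0.511, -0.859, 0.953], [0.0, 0.0, 0.0, 1.0]] 388.49694511554253 0.03190574794087684
top [[0.051, -0.974, 0.223, 0.356], [-0.999, -0.05, 0.01, 0.052], [0.002, -0.223, -0.975, 0.958], [0.0, 0.0, 0.0, 1.0]] 399.3332222657162 -0.0687500697471658
{'time': 0.1, 'qpos': array([-1.21470638e+00,  9.17965753e-02,  1.23178091e+00, -1.96812758e-05,
        1.81978315e+00, -5.67048815e-02]), 'dq': array([-1.75755247e-04, -1.39943201e-03, -1.35581755e-03,  1.73551891e-03,
        1.78564742e-03, -8.23778444e-05]), 'joint_efforts': array([ 3.79887759e-03, -4.60218644e+01, -4.19218612e+01, -1.36936265e-05,
        1.05952373e-02,  1.11174907e-05]), 'ee_pos': array([ 0.24060473, -0.54937097,  0.23024742]), 'tcp_rot': array([[ 9.16005164e-01,  4.01165973e-01, -6.34218348e-04],
       [ 4.01166466e-01, -9.16003681e-01,  1.65042337e-03],
       [ 8.11473541e-05, -1.76622346e-03, -9.99998437e-01]]), 'contact_force': array([ 0.67532328, -0.38663164, -0.09469132]), 'torque': array([ 0.001096  , -0.01175349,  0.00662565]), 'grasp_force': 0.0, 'finger_gap': 0.08572420160098483}
```

View pics/scene0.png

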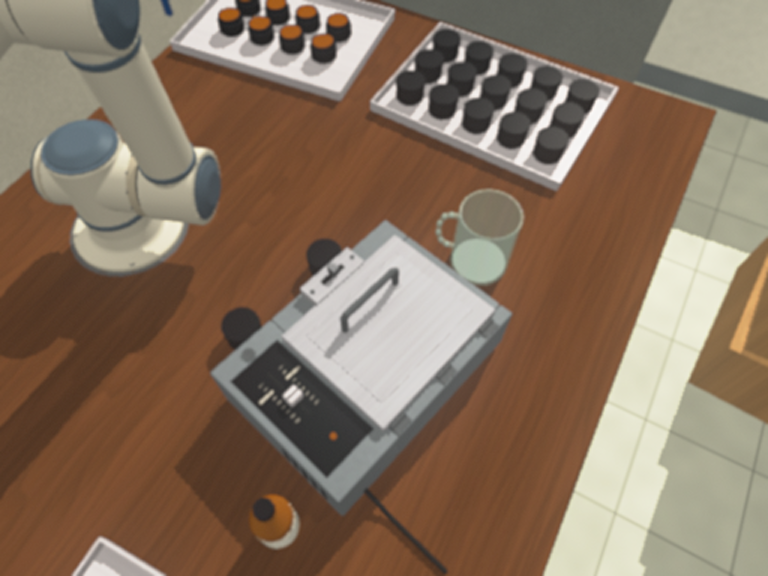

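View pics/top0.png

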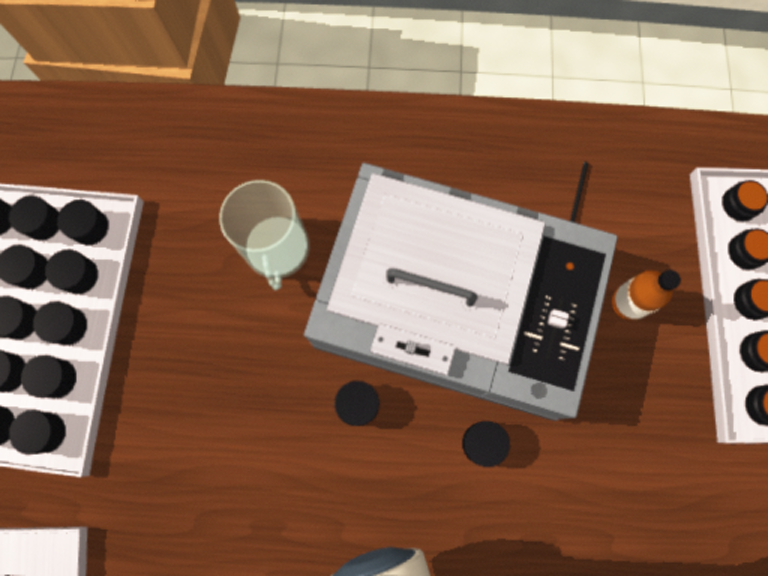

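The top view shows the warmer yawed, with the cap at about (559,319), the long white line through (533,336)-(569,346), the bolt thumb at (412,348), the handle bar from (390,275) to (473,297) and the jars at (357,403) and (486,443), all in the 1.5x picture. Next I'll zoom in for detail.

```bash
python3 - <<'E'
from h import *
import pickle
D=pickle.load(open('d0.pkl','rb')); 
c=D['top']; 
save(c,'top_c.png',3.6,(200,105,415,270))
E
```

```text
(no output)
```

View pics/top_c.png

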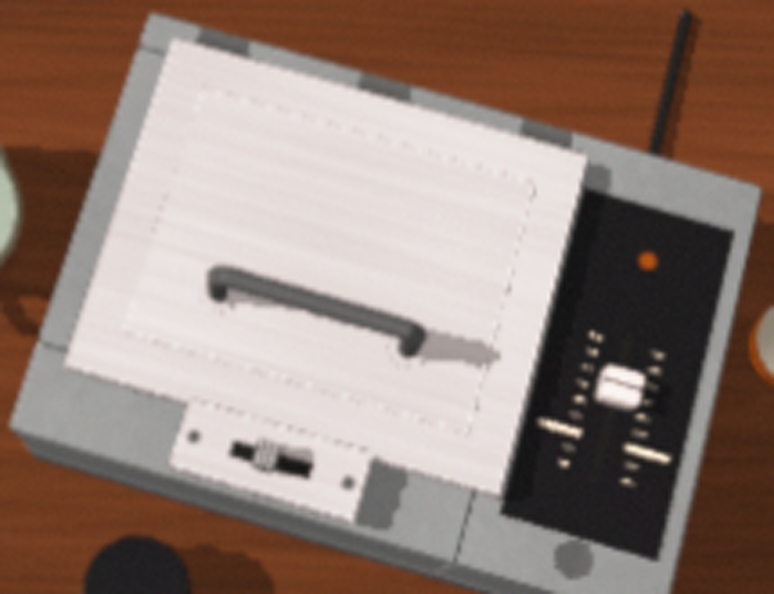

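The crop puts the long line at about (560,428)-(648,454), the cap at (622,386), the thumb at (267,453) and the handle from (218,278) to (412,333).

```bash
python3 - <<'E'
from h import *
import pickle
D=pickle.load(open('d0.pkl','rb')); c=D['top']
f=lambda uv,z: onplane(c,np.array(uv,float)/3.6+[200,105]-.36,z)
def r(n,x): print(n,np.round(x,4).tolist())
k=f([[152,13],[760,188],[12,428]],.118); r('corners BL BR FL',k)
ey=k[0]-k[1]; print('len',np.linalg.norm(ey),np.linalg.norm(k[0]-k[2]))
yaw=np.arctan2(-ey[0],ey[1]); ex=k[0]-k[2]; print('yaw',np.degrees(yaw),np.degrees(np.arctan2(ex[1],ex[0])))
m=f([[560,428],[648,454]],.118); r('mark',m)
cap=f([[622,386]],.138); r('cap',cap)
h=f([[218,278],[412,333]],.181); r('handle',h); print(np.degrees(np.arctan2(h[1,0]-h[0,0],-(h[1,1]-h[0,1]))))
t=f([[267,449]],.158); r('thumb',t)
nose=f([[193,402],[373,455]],.14); r('nose',nose)
R=np.array([[np.cos(yaw),-np.sin(yaw)],[np.sin(yaw),np.cos(yaw)]])
O=(k[1]+k[2])[:2]/2
for n,p in dict(mark=m.mean(0),cap=cap[0],hand=h.mean(0),thumb=t[0],nose=nose.mean(0)).items(): r('local '+n,(p[:2]-O)@R)
g=lambda uv,z:onplane(c,np.array(uv,float)/1.5-.2,z)
r('jars',g([[357,403],[486,443]],.05)); r('bottle base',g([[628,305]],.02))
s=D['scene']
P=[[*cap[0]],[*h.mean(0)],[*t[0]],[*m.mean(0)]]
r('proj scene x1.5',proj(s,P)*1.5)
E
```

```text
corners BL BR FL [[0.7531, 0.1187, 0.118], [0.657, -0.2651, 0.118], [0.4837, 0.1846, 0.118]]
len 0.39561989745894327 0.27741604571891315
yaw -14.062315313902804 -13.740258522838646
mark [[0.5002, -0.1397, 0.118], [0.4872, -0.1922, 0.118]]
cap [[0.5234, -0.1715, 0.138]]
handle [[0.5647, 0.0665, 0.181], [0.5387, -0.0427, 0.181]]
-13.368822587401436
thumb [[0.4732, 0.0343, 0.158]]
nose [[0.5009, 0.0778, 0.14], [0.4754, -0.027, 0.14]]
local mark [-0.0437, -0.1406]
local cap [-0.0136, -0.1388]
local hand [-0.0307, 0.046]
local thumb [-0.1123, 0.0487]
local nose [-0.0956, 0.0437]
jars [[0.3962, 0.1087, 0.05], [0.3472, -0.0858, 0.05]]
bottle base [[0.5747, -0.3171, 0.02]]
proj scene x1.5 [[290.9967, 392.9331], [368.5319, 291.5676], [333.2689, 268.0711], [278.3338, 385.5075]]
```

Emit:
{"op": "jog_arm", "data": {"targets": [0,0,0,0.34,-0.194,0,0.6,0,0,0,0.34,-0.194,0,0.6,0,0,0,0.34,-0.194,0,0.6,0,0,0,0.34,-0.194,0,0.6,0,0,0,0.34,-0.194,0,0.6,0,0,0,0.34,-0.194,0,0.6,0,0,0,0.34,-0.194,0,0.6,0,0,0,0.34,-0.194,0,0.6,0,0,0,0.34,-0.194,0,0.6,0,0,0,0.34,-0.194,0,0.6]}}

```text
time: 1.1
ee_pos: [0.5218, -0.1709, 0.2309]
tcp_rot: [[0.916, 0.401, -0.0], [0.401, -0.916, 0.0], [-0.0, -0.0, -1.0]]
contact_force: [0.8, -1.3, 0.2]
finger_gap: 0.0509
grasp_force: 0.0
```

Emit:
{"op": "jog_arm", "data": {"targets": [0,0,-0.0209,0,0,0,0.6,0,0,-0.0209,0,0,0,0.6,0,0,-0.0209,0,0,0,0.6,0,0,-0.0209,0,0,0,0.6,0,0,-0.0209,0,0,0,0.6,0,0,-0.0209,0,0,0,0.6,0,0,-0.0209,0,0,0,0.6,0,0,0,0,0,0,0.6,0,0,0,0,0,0,0.6]}}

```text
time: 2.0
ee_pos: [0.521, -0.1727, 0.2309]
tcp_rot: [[0.24, 0.971, -0.001], [0.971, -0.24, 0.0], [0.0, -0.001, -1.0]]
contact_force: [-0.2, -0.4, -0.0]
finger_gap: 0.0513
grasp_force: 0.0
```

Emit:
{"op": "jog_arm", "data": {"targets": [0,0,0,0.014,0.017,0.25,0.6,0,0,0,0,0,0.25,0.6,0,0,0,0,0,0.2,0.6,0,0,0,0,0,0.15,0.6,0,0,0,0,0,0.06,0.6,0,0,0,0,0,0,0.6,0,0,0,0,0,0,0.0,0,0,0,0,0,0,0.0,0,0,0,0,0,0,0.0,0,0,0,0,0,0,0.0,0,0,0,0,0,0,0.0]}}

```text
time: 3.1
ee_pos: [0.5243, -0.1718, 0.124]
tcp_rot: [[0.237, 0.972, 0.003], [0.972, -0.237, -0.001], [-0.0, 0.003, -1.0]]
contact_force: [0.1, 0.6, 6.0]
finger_gap: 0.0184
grasp_force: 60.5
```

```bash
python3 - <<'E'
from h import *
c=bot.read_camera('scene'); save(c,'s1.png',4,(140,200,280,330))
E
```

```text
(no output)
```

View pics/s1.png

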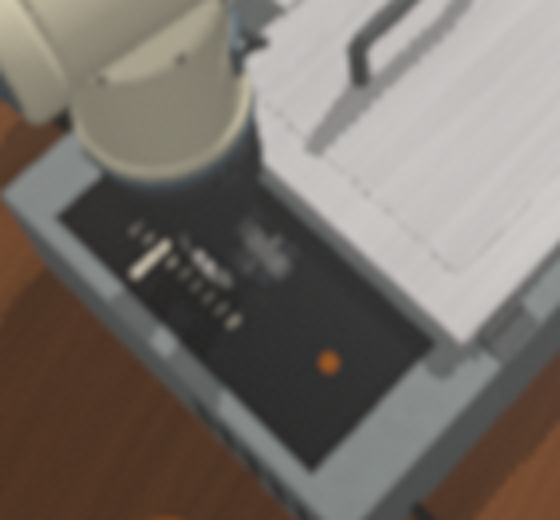

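The cap is held (gap 18 mm) beside the white line, so I'll slide it about 31 mm forward.

Emit:
{"op": "jog_arm", "data": {"targets": [0,0,0,0,0,-0.01,0.0,0,0,0,0,-0.064,0,0.0,0,0,0,0,-0.064,0,0.0,0,0,0,0,-0.064,0,0.0,0,0,0,0,-0.064,0,0.0,0,0,0,0,0,0,0.0,0,0,0,0,0,0,0.0,0,0,0,0,0,0,0.0]}}

```text
time: 3.95
ee_pos: [0.4928, -0.1641, 0.124]
tcp_rot: [[0.237, 0.972, -0.0], [0.972, -0.237, 0.0], [0.0, -0.0, -1.0]]
contact_force: [-0.9, 0.5, 6.9]
finger_gap: 0.0182
grasp_force: 60.7
```

Emit:
{"op": "jog_arm", "data": {"targets": [0,0,0,0,0.011,0,0.0,0,0,0,0,0,0,0.0,0,0,0,0,0,0,0.0]}}

```text
time: 4.25
ee_pos: [0.4942, -0.1644, 0.124]
tcp_rot: [[0.237, 0.972, -0.0], [0.972, -0.237, -0.0], [-0.0, -0.0, -1.0]]
contact_force: [-1.2, 1.7, 6.8]
finger_gap: 0.0181
grasp_force: 60.7
```

Emit:
{"op": "jog_arm", "data": {"targets": [0,0,0,0,0,0,0.55,0,0,0,0,0,0,0.55,0,0,0,0,0,0,0.55,0,0,0,0,0,0,0.55,0,0,0,0,0,-0.2,0.55,0,0,0,0,0,-0.4,0.55,0,0,0,0,0,-0.35,0.55,0,0,0,0.4,0,0,0.55,0,0,0,0.4,0,0,0.55,0,0,0,0.4,0,0,0.55,0,0,0,0.0,0,0,0.55]}}

```text
time: 5.35
ee_pos: [0.5294, -0.0196, 0.2369]
tcp_rot: [[0.23, 0.973, -0.0], [0.973, -0.23, 0.002], [0.002, -0.001, -1.0]]
contact_force: [0.3, -0.6, 0.3]
finger_gap: 0.047
grasp_force: 0.0
```

```bash
python3 - <<'E'
from h import *
import pickle
c=bot.read_camera('top'); save(c,'t2.png',6,(310,170,410,260))
s=bot.read_camera('scene'); pickle.dump((c,s),open('d2.pkl','wb'))
E
```

```text
(no output)
```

View pics/t2.png

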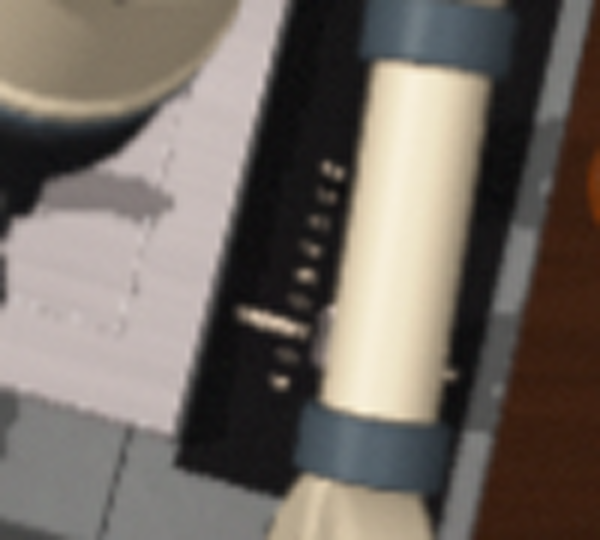

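The forearm hides most of the cap in this view; only its left edge shows, at about (322,335). I'll check the scene view instead.

```bash
python3 - <<'E'
from h import *
import pickle
c,s=pickle.load(open('d2.pkl','rb')); save(s,'s2.png',7,(140,215,240,295))
E
```

```text
(no output)
```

View pics/s2.png

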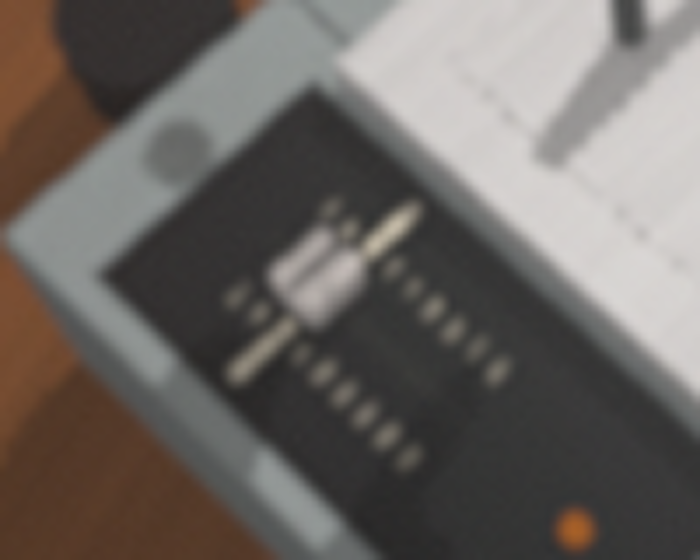

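```bash
python3 - <<'E'
from h import *
import pickle
c,s=pickle.load(open('d2.pkl','rb'))
f=lambda uv,z: onplane(s,np.array(uv,float)/7+[140,215]-.43,z)
ex=np.array([.9715,-.237]);ey=np.array([.237,.9715])
L=f([[390,230],[264,352]],.118); print('line',L.round(4), L[:,:2]@ex)
im=s['image'][235:280,170:205].astype(np.uint8)
g=cv2.cvtColor(im,cv2.COLOR_RGB2GRAY)
m=L.mean(0)[:2]
ov=cv2.resize(s['image'][215:295,140:240,::-1],None,fx=7,fy=7,interpolation=cv2.INTER_CUBIC)
b0=(m@ey)
for d in (0,):
  q=[np.r_[m+ex*(d+a)+ey*b,.138] for a,b in((-.01,-.012),(.01,-.012),(.01,.012),(-.01,.012))]
  p=(proj(s,q)-[140,215]+.43)*7
  cv2.polylines(ov,[p.astype(np.int32)],True,(0,255,0),1); print(p.round(0).tolist())
cv2.imwrite('pics/s2o.png',ov)
E
```

```text
line [[ 0.5003 -0.1358  0.118 ]
 [ 0.4879 -0.1904  0.118 ]] [0.51825463 0.51910033]
[[269.0, 273.0], [312.0, 314.0], [368.0, 261.0], [325.0, 221.0]]
```

View pics/s2o.png

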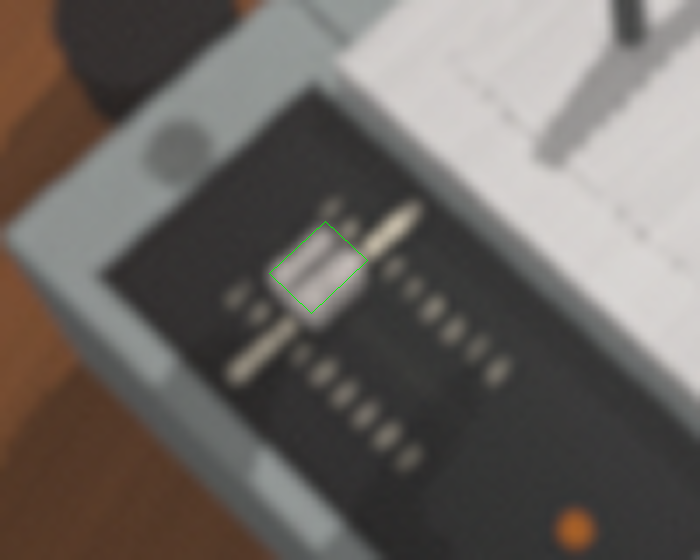

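The drawn outline lies exactly on the cap's top face, so the slider is on the line. Next I'll grip the handle.

Emit:
{"op": "jog_arm", "data": {"targets": [0,0,0,0.3,0.118,0,0.55,0,0,0,0,0,0.2,0.55,0,0,0,0,0,0.2,0.55,0,0,0,0,0,0.15,0.55,0,0,0,0,0,0.07,0.55,0,0,0,0,0,0,0.55,0,0,0,0,0,0,0,0,0,0,0,0,0,0,0,0,0,0,0,0,0,0,0,0,0,0,0,0,0,0,0,0,0,0,0]}}

```text
time: 6.55
ee_pos: [0.5532, 0.0062, 0.1647]
tcp_rot: [[0.237, 0.971, 0.006], [0.971, -0.237, -0.001], [0.0, 0.006, -1.0]]
contact_force: [6.2, -1.6, -0.4]
finger_gap: 0.0102
grasp_force: 58.4
```

Emit:
{"op": "jog_arm", "data": {"targets": [0,0,0,0,0.003,-0.008,0,0,0,0,0,0.003,-0.008,0,0,0,0,0,0,0,0]}}

```text
time: 6.85
ee_pos: [0.5531, 0.0062, 0.1648]
tcp_rot: [[0.237, 0.972, 0.003], [0.972, -0.237, -0.001], [-0.0, 0.003, -1.0]]
contact_force: [5.8, -1.4, -4.8]
finger_gap: 0.0096
grasp_force: 58.6
```

Emit:
{"op": "jog_arm", "data": {"targets": [0,0,0,0,0.003,-0.008,0,0,0,0,0,0.003,-0.008,0,0,0,0,0,0,0,0]}}

```text
time: 7.15
ee_pos: [0.5533, 0.0062, 0.1655]
tcp_rot: [[0.237, 0.972, 0.001], [0.972, -0.237, -0.001], [-0.0, 0.001, -1.0]]
contact_force: [6.1, -1.5, -9.7]
finger_gap: 0.0098
grasp_force: 58.4
```

Emit:
{"op": "jog_arm", "data": {"targets": [0,0,0,0,0.003,-0.008,0,0,0,0,0,0.003,-0.008,0,0,0,0,0,0,0,0]}}

```text
time: 7.45
ee_pos: [0.554, 0.006, 0.1672]
tcp_rot: [[0.237, 0.972, 0.0], [0.972, -0.237, -0.001], [-0.001, 0.0, -1.0]]
contact_force: [6.8, -2.0, -9.1]
finger_gap: 0.0095
grasp_force: 58.3
```

Emit:
{"op": "jog_arm", "data": {"targets": [0,0,0,0,0.003,-0.008,0,0,0,0,0,0.003,-0.008,0,0,0,0,0,0,0,0]}}

```text
time: 7.75
ee_pos: [0.5541, 0.006, 0.1675]
tcp_rot: [[0.237, 0.972, -0.003], [0.972, -0.237, -0.0], [-0.001, -0.002, -1.0]]
contact_force: [7.0, -1.2, -14.2]
finger_gap: 0.0097
grasp_force: 58.5
```

Emit:
{"op": "jog_arm", "data": {"targets": [0,0,0,0,0.003,-0.008,0,0,0,0,0,0.003,-0.008,0,0,0,0,0,0,0,0]}}

```text
time: 8.05
ee_pos: [0.5541, 0.006, 0.1678]
tcp_rot: [[0.237, 0.972, -0.006], [0.972, -0.237, 0.0], [-0.001, -0.005, -1.0]]
contact_force: [6.0, -0.9, -19.9]
finger_gap: 0.0093
grasp_force: 58.5
```

The lid rose about 2.8 mm and then the force climbed to 20 N without further motion, so it is caught. I'll lower it, let go and move to the bolt.

Emit:
{"op": "jog_arm", "data": {"targets": [0,0,0,0,-0.015,0.04,0,0,0,0,0,-0.015,0.04,0,0,0,0,0,0,0,0.55,0,0,0,0,0,0,0.55,0,0,0,0,0,0,0.55,0,0,0,0,0,0,0.55,0,0,0,0,0,-0.2,0.55,0,0,0,0,0,-0.35,0.55,0,0,0,0,0,0,0.55]}}

```text
time: 8.95
ee_pos: [0.5529, 0.007, 0.2357]
tcp_rot: [[0.236, 0.972, 0.01], [0.972, -0.236, -0.0], [0.002, 0.01, -1.0]]
contact_force: [-0.5, 1.3, 0.8]
finger_gap: 0.047
grasp_force: 0.0
```

Emit:
{"op": "jog_arm", "data": {"targets": [0,0,0,0.07,-0.2375,0,0.55,0,0,0,0,-0.2375,0,0.55,0,0,0,0,-0.2375,0,0.55,0,0,0,0,0,0,0.55,0,0,0,0,0,0,0.55]}}

```text
time: 9.45
ee_pos: [0.4702, 0.0354, 0.2292]
tcp_rot: [[0.236, 0.972, 0.001], [0.972, -0.236, -0.0], [0.0, 0.001, -1.0]]
contact_force: [0.8, 0.2, -0.7]
finger_gap: 0.0468
grasp_force: 0.0
```

```bash
python3 - <<'E'
from h import *
c=bot.read_camera('scene'); save(c,'s3.png',5,(170,120,310,230)); print(bot.observe()['ee_pos'])
print((proj(c,[[.4722,.0346,.158],[.4722,.0346,.14]])-[170,120]+.4)*5)
E
```

```text
[0.47057106 0.03525659 0.22899659]
[[261.50594908 294.27844022]
 [264.0344403  313.9068396 ]]
```

View pics/s3.png

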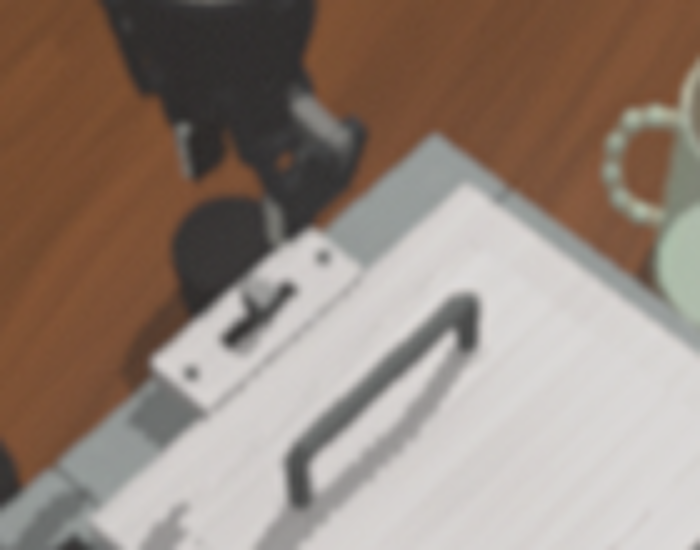

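The thumb piece shows at about (262,293), where the projection put it, so I'll descend and grip it.

Emit:
{"op": "jog_arm", "data": {"targets": [0,0,0,0,0.014,0.2,0.55,0,0,0,0,0,0.2,0.55,0,0,0,0,0,0.15,0.55,0,0,0,0,0,0.1,0.55,0,0,0,0,0,0.033,0.55,0,0,0,0,0,0,0.55,0,0,0,0,0,0,0,0,0,0,0,0,0,0,0,0,0,0,0,0,0,0,0,0,0,0,0,0,0,0,0,0,0,0,0]}}

```text
time: 10.6
ee_pos: [0.4719, 0.035, 0.1484]
tcp_rot: [[0.236, 0.972, 0.001], [0.972, -0.236, 0.0], [0.0, 0.001, -1.0]]
contact_force: [-3.5, 0.8, 5.5]
finger_gap: 0.0138
grasp_force: 59.2
```

Emit:
{"op": "jog_arm", "data": {"targets": [0,0,0,-0.04,0,0,0,0,0,0,-0.04,0,0,0,0,0,0,-0.04,0,0,0,0,0,0,0,0,0,0]}}

```text
time: 11.0
ee_pos: [0.4684, 0.0211, 0.1484]
tcp_rot: [[0.236, 0.972, 0.002], [0.972, -0.236, 0.001], [0.001, 0.001, -1.0]]
contact_force: [-3.7, 0.8, 7.1]
finger_gap: 0.0139
grasp_force: 59.2
```

Emit:
{"op": "jog_arm", "data": {"targets": [0,0,0,-0.025,0,0,0,0,0,0,-0.025,0,0,0,0,0,0,0,0,0,0]}}

```text
time: 11.3
ee_pos: [0.4678, 0.0189, 0.1484]
tcp_rot: [[0.233, 0.972, 0.004], [0.972, -0.233, 0.008], [0.009, 0.002, -1.0]]
contact_force: [0.6, 15.3, 3.8]
finger_gap: 0.0135
grasp_force: 59.0
```

Emit:
{"op": "jog_arm", "data": {"targets": [0,0,0,-0.025,0,0,0,0,0,0,-0.01,0,0,0,0,0,0,0,0,0,0]}}

```text
time: 11.6
ee_pos: [0.4677, 0.0184, 0.1484]
tcp_rot: [[0.23, 0.973, 0.006], [0.973, -0.23, 0.015], [0.016, 0.002, -1.0]]
contact_force: [5.0, 28.5, 2.5]
finger_gap: 0.0139
grasp_force: 58.7
```

The bolt is fully drawn: it travelled about 17 mm and then stopped hard. I'll release it and go back to the handle.

Emit:
{"op": "jog_arm", "data": {"targets": [0,0,0,0.038,0,0,0,0,0,0,0,0,0,0.55,0,0,0,0,0,0,0.55,0,0,0,0,0,0,0.55,0,0,0,0,0,0,0.55,0,0,0,0,0,-0.2,0.55,0,0,0,0,0,-0.3,0.55,0,0,0,0,0,-0.2,0.55,0,0,0,0,0,0,0.55]}}

```text
time: 12.5
ee_pos: [0.4683, 0.015, 0.2353]
tcp_rot: [[0.237, 0.971, 0.007], [0.971, -0.237, -0.0], [0.001, 0.007, -1.0]]
contact_force: [-0.6, -0.9, 0.8]
finger_gap: 0.0468
grasp_force: 0.0
```

Emit:
{"op": "jog_arm", "data": {"targets": [0,0,0,0.07,0.239,0,0.55,0,0,0,0,0.239,0,0.55,0,0,0,0,0.239,0,0.55,0,0,0,0,0,0,0.55,0,0,0,0,0,0,0.55]}}

```text
time: 13.0
ee_pos: [0.5522, 0.003, 0.2293]
tcp_rot: [[0.237, 0.971, -0.003], [0.971, -0.237, 0.0], [-0.001, -0.003, -1.0]]
contact_force: [-0.6, -0.2, 0.5]
finger_gap: 0.0469
grasp_force: 0.0
```

Emit:
{"op": "jog_arm", "data": {"targets": [0,0,0,0.028,0,0.2,0.55,0,0,0,0,0,0.2,0.55,0,0,0,0,0,0.12,0.55,0,0,0,0,0,0.03,0.55,0,0,0,0,0,0,0.55,0,0,0,0,0,0,0.55,0,0,0,0,0,0,0,0,0,0,0,0,0,0,0,0,0,0,0,0,0,0,0,0,0,0,0,0,0,0,0,0,0,0,0]}}

```text
time: 14.1
ee_pos: [0.5533, 0.0066, 0.1659]
tcp_rot: [[0.236, 0.972, 0.001], [0.972, -0.236, 0.0], [0.0, 0.0, -1.0]]
contact_force: [-4.5, 0.7, 6.5]
finger_gap: 0.0096
grasp_force: 58.5
```

Emit:
{"op": "jog_arm", "data": {"targets": [0,0,0,0,0.0373,-0.0871,0,0,0,0,0,0.0433,-0.0843,0,0,0,0,0,0,0,0]}}

```text
time: 14.4
ee_pos: [0.5616, 0.0046, 0.1852]
tcp_rot: [[0.236, 0.972, -0.005], [0.972, -0.236, 0.001], [-0.0, -0.005, -1.0]]
contact_force: [-9.0, 1.0, -3.3]
finger_gap: 0.0098
grasp_force: 59.2
```

The lid is free now and has risen about 19 mm under light force, so I'll keep lifting along the arc.

Emit:
{"op": "jog_arm", "data": {"targets": [0,0,0,0,0.0491,-0.0811,0,0,0,0,0,0.0546,-0.0775,0,0,0,0,0,0.0599,-0.0735,0,0,0,0,0,0.0649,-0.0691,0,0,0,0,0,0,0,0]}}

```text
time: 14.9
ee_pos: [0.5879, -0.002, 0.2233]
tcp_rot: [[0.236, 0.972, -0.005], [0.972, -0.236, 0.001], [-0.0, -0.005, -1.0]]
contact_force: [-13.7, 2.5, 6.2]
finger_gap: 0.0097
grasp_force: 59.8
```

Emit:
{"op": "jog_arm", "data": {"targets": [0,0,0,0,0.0696,-0.0644,0,0,0,0,0,0.0739,-0.0594,0,0,0,0,0,0.0778,-0.0541,0,0,0,0,0,0.0814,-0.0485,0,0,0,0,0,0,0,0]}}

```text
time: 15.4
ee_pos: [0.6239, -0.0109, 0.2531]
tcp_rot: [[0.237, 0.972, 0.0], [0.972, -0.237, -0.0], [0.0, 0.0, -1.0]]
contact_force: [-12.9, 1.2, 13.6]
finger_gap: 0.0094
grasp_force: 61.0
```

Emit:
{"op": "jog_arm", "data": {"targets": [0,0,0,0,0.0847,-0.0428,0,0,0,0,0,0.0874,-0.0367,0,0,0,0,0,0,0,0,0,0,0,0,0,0,0]}}

```text
time: 15.8
ee_pos: [0.6442, -0.0159, 0.2637]
tcp_rot: [[0.237, 0.972, 0.003], [0.972, -0.237, -0.001], [0.0, 0.003, -1.0]]
contact_force: [-11.9, 0.8, 14.8]
finger_gap: 0.0094
grasp_force: 61.1
```

```bash
python3 - <<'E'
from h import *
c=bot.read_camera('top'); save(c,'t4.png',1.5); s=bot.observe(); p=s['ee_pos']; 
a=p[:2]@[.9715,-.237]-.688; z=p[2]+.019-.122
print(p,s['contact_force'],'theta',np.degrees(np.arctan2(z,-a))-21.2, np.hypot(a,z))
E
```

```text
[ 0.64409176 -0.01590601  0.26364731] [-10.97985384   1.12743649  14.53406517] theta 48.792350470682166 0.17096560992209478
```

View pics/t4.png

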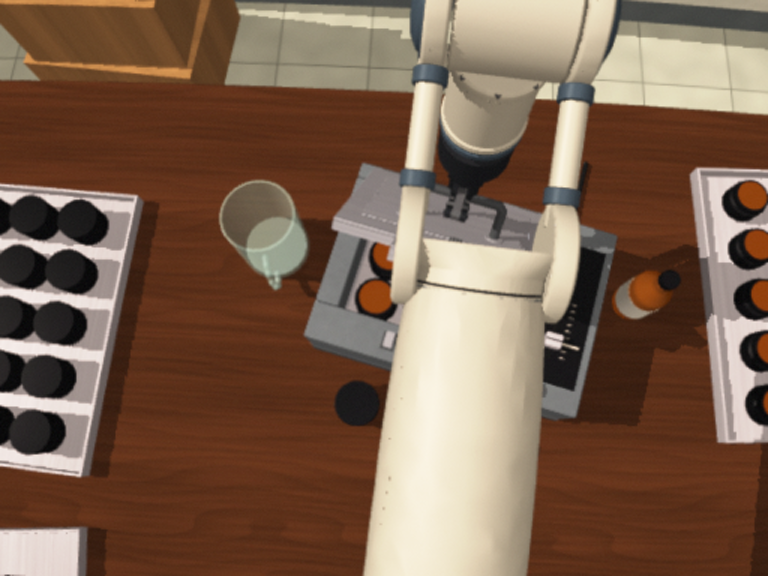

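The lid is open about 48° and held, the jug, bottle and visible jar have not moved, and the slider is still on its line at about (553,340). The second jar is behind the arm here, but nothing came near it.

```bash
python3 -c "
from cell import bot
print(bot.sign_off())"
```

```text
the job is handed in; nothing more can be done
None
```

The job is handed in: the heat slider is on the keep-warm line, the tug showed the lid was caught so I drew the bolt fully back, and the lid is held open at about 48°. The jug, bottle and one jar were seen still in place; the arm hid the second jar in the last picture.

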